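# Stop the hob, turn the saucepan handle in, reset the stop

## Task

The saucepan's handle is sticking out over the front edge of the hob, where somebody will catch it: before you reach over the hob, push in the red emergency stop on its power box until it latches. Then swing the handle inward, turning the saucepan on the spot on its own ring, until all of the handle lies over the hob top, inside its edges, with a clear gap left to the frying pan. Last, twist the stop clockwise until it pops out again and let go, with the other things left where they stand.

Things in the scene. Friction and masses are not known exactly. Their poses are not given: they have to be found in the camera images.
- hob: double countertop hob: low steel case with a black glass top, 380 mm front to back (its x) by 600 mm wide (its y), glass at 75 mm above the table. Origin under its centre on the table; x points to its back edge (away from the operator), y to its left as the operator sees it; the front edge with two black knobs is at x = -190 mm. Fixed
- hob_top (a point): centre of the hob's glass top (75 mm above the table), same axes as the hob
- ring_left (a point): centre of the left cooking ring, on the glass, 150 mm to the left (+y) of the hob's centre; printed circle 196 mm across
- ring_right (a point): centre of the right cooking ring, on the glass, 150 mm to the right (-y) of the hob's centre
- saucepan: lidded aluminium saucepan, 0.75 kg, loose, 160 mm across (lid 166 mm), lid rim at 92 mm, top of the lid's knob at 124 mm above its base, on one of the two rings. Origin at the centre of its base; its straight black handle points along its -x, level. The lid is fast to the pan
- pan_handle (a point): grip point of the saucepan's handle: 170 mm from the pan's axis, mid-thickness, 70 mm above the pan's base (145 mm above the table). The handle is 22 mm wide, 16 mm thick and runs from 105 to 245 mm from the pan's axis
- pan_tip (a point): outer end of the saucepan's handle, 245 mm from the pan's axis, 70 mm above its base
- frying_pan: dark frying pan, loose, 200 mm across the rim, 42 mm high, on the other ring; a neighbour to be left alone. Origin at the centre of its base; its handle points along its -x, to the back of the hob
- stop_box: dark power box with yellow ends, 170 mm deep, 176 mm wide, 152 mm high, fixed on the table. Origin under its centre; its front faces its -x. Its front slopes back at 38 degrees from level and carries the red emergency stop
- stop_face (a point): where the stop's axis meets the sloping face, 104 mm above the table. z points out of the face along the stop's axis (38 degrees from vertical, leaning to the front), x up the slope, y across the box. Around it: a black collar 33 mm across, 7 mm high; a switch plate 7 mm high, 37 to 63 mm down the slope; a lamp 8 mm high by the upper left corner; else flat for 60 mm
- stop_top (a point): centre of the red mushroom head's top, on its axis: 34 mm out from the face when the stop is out, 28 mm when latched in, 26.5 mm at the bottom of its stroke. The head is round, 40 mm across, its straight rim from 5 to 15 mm behind this top
- stop_push (a joint): how far the mushroom head is pushed in, m: 0 = out, about 0.006 = latched, 0.0075 = bottom. Spring returned; about 6 to 8 N along its axis moves it; it gives way half-way and latches in the last millimetre, so push right to the bottom (15 to 20 N there does no harm). It then stays in when let go; pulling does not free it
- stop_turn (a joint): turn of the mushroom head, rad: 0 = rest, grows clockwise as seen looking at the head; end stop at 0.8. While latched it turns against a light drag (under 0.1 N m) and stays about where it is left if turned too little; turned past about 0.5 the latch is free, and the head springs out and turns itself back to 0 as soon as the fingers let it
- tub_orange_centre (a point): lidded round food tub, loose, 116 mm across and 62 mm high, orange, on the table in front of the hob; a bystander. The point is its centre, half-way up
- tub_beet_centre (a point): lidded round food tub, loose, 110 mm across and 62 mm high, dark red, on the table in front of the hob; a bystander. The point is its centre, half-way up
- tub_slaw_centre (a point): lidded round food tub, loose, 116 mm across and 62 mm high, cream, on the table between the robot and the power box; a bystander. The point is its centre, half-way up
- tub_back_centre (a point): lidded round food tub, loose, 110 mm across and 75 mm high, rust-coloured, behind the power box; a bystander. The point is its centre, half-way up
- jar_centre (a point): seasoning jar, loose, 56 mm across, 90 mm high, red cap, on the table in front of the hob; a bystander. The point is its centre

How it is judged (in metres and radians):
On the way, in this order (a step that is already met when the one before it is completed fails the run):
1. the emergency stop is latched in and let go (value of joint stop_push above 0.0045 m and contact force between the arm and stop_box below 0.3 N), for 0.3 s.
2. with the stop still latched, the saucepan's handle lies over the hob clear of the frying pan, the pan on its ring and let go (value of joint stop_push above 0.0045 m and x of pan_tip in the frame of hob between -0.187 and 0.187 m and y of pan_tip in the frame of hob between -0.297 and 0.297 m and horizontal distance between pan_tip and frying_pan above 0.122 m and (horizontal distance between saucepan and ring_left below 0.03 m or horizontal distance between saucepan and ring_right below 0.03 m) and angle between saucepan's own z axis and vertical below 0.05 rad and z of saucepan in the frame of hob_top below 0.004 m and linear speed of saucepan below 0.02 m/s and contact force between the arm and saucepan below 0.3 N), for 0.3 s.
At the end, for the whole second after the job is handed in: The stop is fully out (under 1 mm in), its head back at rest; the saucepan handle's end lies over the hob, at least 3 mm inside its edges and 22 mm clear of the frying pan's rim; the saucepan stands flat and still, its axis within 30 mm of its ring's centre; nothing is touched (value of joint stop_push below 0.001 m and value of joint stop_turn below 0.1 rad and contact force between the arm and stop_box below 0.3 N and x of pan_tip in the frame of hob between -0.187 and 0.187 m and y of pan_tip in the frame of hob between -0.297 and 0.297 m and horizontal distance between pan_tip and frying_pan above 0.122 m and (horizontal distance between saucepan and ring_left below 0.03 m or horizontal distance between saucepan and ring_right below 0.03 m) and angle between saucepan's own z axis and vertical below 0.05 rad and z of saucepan in the frame of hob_top below 0.004 m and linear speed of saucepan below 0.02 m/s and contact force between the arm and saucepan below 0.3 N).
It fails at once if the saucepan is tipped more than 11 degrees (angle between saucepan's own z axis and vertical above 0.2 rad).
It fails at once if the frying pan is pushed more than 25 mm from its place (distance of frying_pan from where it was at the start of the episode above 0.025 m).
It fails at once if a tub or the jar is pushed more than 25 mm from its place (distance of any of tub_orange_centre, tub_beet_centre, tub_slaw_centre, tub_back_centre, jar_centre from where it was at the start of the episode above 0.025 m).
It also fails if it takes over 66 s, if anything falls off the work surface, if the arm or the gripper's body presses on something with over 40 N, if the wrist force passes 120 N, or if a joint passes its speed limit or range.

## Robot

A 6-joint arm with a two-finger parallel gripper is mounted at the origin on the work surface. World frame = base frame: x ahead of the robot, y to its left, z up, the work surface at z = 0. Lengths are in m, angles in degrees, forces in N, time in s.
With the tool pointing down it reaches from about 0.375 to 0.9 m from the base axis. Payload 3.1 kg.
Tool frame: the origin (TCP) lies at the very end of the fingers, on their centre line; the grasp point (between the pads) lies 19 mm behind it; z points along the fingers, y is the line along which they close (so a half turn about z gives the same grasp; the last joint's range is limited). The gripper opens to 87 mm and grips with 3 to 60 N. Pads are 19 mm wide; open, the fingers measure 117 mm over their backs; the gripper's body (75 mm by 190 mm) begins 51 mm behind the grasp point.
Start: joints at [-80.587, 30.224, 82.088, -0, 67.689, -10.227], TCP at [0.21, -0.589, 0.223] pointing down, gripper open.
Joint ranges: [-176.69, 176.69], [-43.24, 126.21], [12.49, 139.97], [-82, 262], [0, 151.66], [-163.58, 163.58]. Speed limits (degrees/s): [159.86, 159.86, 180, 180, 180, 180].

## Interface

Orientations are given as a 3x3 rotation matrix whose columns are the frame's x, y, z axes.
In Python, from rig import bot gives the robot as it stands.
- The arm moves only by the tool move_arm, never from a script. Its argument "increments" is a list of rows, each an object with "xyz": the shift along the tool's x, y, z in mm, a list of three; "roll": the turn about the tool's z in rad; "grip": the opening in per cent of the stroke, from 0 (shut) to 100 (fully open). A call has 1 to 5 rows; each row shifts and turns the commanded pose from where the row before left it, along the tool's axes as they then stand; what a row does not reach is not made up. A row lasts 1/12 s, in which the tool goes at most 41.7 mm and 7.16 degrees, less where a joint would pass 70% of its speed; a pose out of reach is approached as far as the arm can. A call is refused whole if a number of a shift passes 41.7 or a number of a turn 0.125, either way. A call with a gripper value outside its range is refused whole. The fingers move at their own pace and stop on an object; the grip force is fixed at half the most. Time passes only in rows, so rows that do not move let the fingers close. It gives the time, the measured TCP pose, the force, the opening and the grip force at its end, in the units of the state.
- bot.read_state(): the state, without advancing time (a new reading comes with each control period).
- bot.capture(name): name is "scene" or "side" or "wrist"; returns (picture, depth): 420x560x3 uint8, red, green, blue; 420x560 float32, m along the optical axis (not along the pixel's ray), 0 where there is no reading.
- bot.camera_model(name): a dict with "intrinsics" (3x3 intrinsics, pixels), "rvec" (rotation vector, rad) and "tvec" (3), from world to camera coordinates, as OpenCV has them; the wrist camera has in their place "tool_from_camera" (4x4, takes a point from camera to tool coordinates, whose origin is the TCP and whose axes are the flange's). Camera axes: x right, y down, z forward; pixel columns grow to the right and rows downward; lengths in m; the calibration is good to about 2 mm. The wrist camera is an equidistant fisheye: a pixel r from the principal point sees the ray r / f radians off the axis. A picture is of the moment at which its call begins: read the wrist's pose just before it. camera_model takes no time and is no camera call.
- bot.hand_in(): hands the job in; it is judged then, once.
Trained networks look in the newest picture that a camera, given by its name, has taken for a name from the list of things; names that differ only in an ending like _2 or _b are one class to them, and where a whole thing is asked for, a point or a joint stands for the part that bears it (a point fixed in the world has none). Each returns a list of dicts, best first, with "conf" (0 to 1); they miss things now and then, are a little off and sometimes report something else, mostly with a low value. They report only what shows in the picture. A call takes as long as a camera call.
- bot.spot_in(label, camera): "at" ([x, y, z] in m, in the coordinates of the camera as it stood for that picture, good to about 4 mm: the middle of the surface that is visible of it).
- bot.trace(label, camera): "mask" (420x560 bool, what is visible of it).
The state is a dict: "time_s": time; "joint_positions": joint angles; "qvel": joint speeds; "tau": joint torques, N m; "position": TCP position; "tcp_rot": TCP orientation; "force": force on the tool from outside, world axes, zero at the start; "moment": the same for the moment, N m; "opening": opening from 0.0 (shut) to 1.0 (fully open); "grasp_force": force on a finger pad.
Only numpy, scipy, OpenCV 4.12 (cv2) and the standard library are available. Lean on these libraries where they do the work, as an engineer would, in place of code of your own. Each camera call takes 0.05 s, during which the arm holds its last target. There are 200 camera calls.

## Working session

There is one attempt and no reset: what is moved stays moved. The work goes in short steps, Python scripts to look and compute and a tool call to move; the robot and the scene stay as the last step left them, time stands still between calls to the robot, and variables do not carry over. Pictures are saved under pics/ and viewed, at most 10 in all, crops included, and the job is handed in when it is done.

Besides the shell and the picture viewer there is one more tool, called after "Emit:" as name([rows], argument=value, ...), one row to a line, values as JSON. move_arm: Moves the arm, as the interface text tells. Its arguments: {"type":"object","properties":{"increments":{"type":"array"}},"required":["increments"]}

```bash
mkdir -p pics; cat > h.py <<'E'
import numpy as np,cv2
from rig import bot
def T(cam):
    m=bot.camera_model(cam)
    if 'rvec' in m:
        R=cv2.Rodrigues(np.array(m['rvec'],float))[0];t=np.array(m['tvec'],float).ravel()
        M=np.eye(4);M[:3,:3]=R.T;M[:3,3]=-R.T@t;return M
    s=bot.read_state();W=np.eye(4);W[:3,:3]=s['tcp_rot'];W[:3,3]=s['position']
    return W@np.array(m['tool_from_camera'])
def rays(cam,px):
    K=np.array(bot.camera_model(cam)['intrinsics']);px=np.asarray(px,float)
    x=(px[:,0]-K[0,2])/K[0,0];y=(px[:,1]-K[1,2])/K[1,1]
    if cam=='wrist':
        r=np.hypot(x,y);s=np.where(r>1e-9,np.tan(r)/np.maximum(r,1e-9),1);x,y=x*s,y*s
    return np.stack([x,y,np.ones(len(x))],1)
def cloud(cam,mask,depth,M):
    v,u=np.nonzero(mask&(depth>0));c=rays(cam,np.stack([u,v],1))*depth[v,u][:,None]
    return c@M[:3,:3].T+M[:3,3]
E
python3 - <<'E'
from h import *
s=bot.read_state();print(s)
for c in ['scene','side']:
    M=T(c);im,d=bot.capture(c);cv2.imwrite(f'pics/{c}0.png',im[:,:,::-1]);np.savez(f'{c}0.npz',im=im,d=d,M=M)
    print(c,M[:3,3].round(3),M[:3,2].round(2))
    for l in ['saucepan','frying_pan','stop_box','stop_top','pan_handle','tub_orange_centre','tub_beet_centre','tub_slaw_centre','tub_back_centre','jar_centre','hob']:
        r=bot.spot_in(l,c)
        for q in r[:2]:print(c,l,round(q['conf'],2),(M[:3,:3]@np.array(q['at'])+M[:3,3]).round(3))
print(bot.camera_model('wrist'))
E
```

```text
{'time_s': 0.0, 'joint_positions': array([-8.05873362e+01,  3.02765948e+01,  8.21567622e+01, -1.49716057e-03,
        6.76895409e+01, -1.02282705e+01]), 'qvel': array([ 0.01544452,  0.0864744 , -0.05074744, -0.0471719 ,  0.06345352,
        0.0327463 ]), 'tau': array([ 1.49333155e-04, -4.40036881e+01, -1.76591080e+01,  6.34523551e-02,
        5.81700832e-02, -1.53030060e-04]), 'position': array([ 0.20996589, -0.5878925 ,  0.22159498]), 'tcp_rot': array([[ 9.41814276e-01,  3.36133498e-01, -3.74645889e-04],
       [ 3.36133517e-01, -9.41811976e-01,  2.11213720e-03],
       [ 3.57114079e-04, -2.11517201e-03, -9.99997699e-01]]), 'force': array([-0.0255    , -0.24732341,  0.53950865]), 'moment': array([-0.00237041, -0.03601395, -0.00081422]), 'grasp_force': 0.0, 'opening': 1.0021197351397417}
scene [1.552 0.092 0.803] [-0.84 -0.04 -0.54]
scene saucepan 0.9 [0.724 0.025 0.168]
scene saucepan 0.65 [ 0.353 -0.288  0.059]
scene frying_pan 0.58 [ 0.795 -0.121  0.078]
scene stop_box 0.68 [0.545 0.4   0.094]
scene stop_top 0.67 [0.466 0.381 0.137]
scene pan_handle 0.59 [0.73  0.024 0.168]
scene 
[... 992 characters left out ...]
[0.716 0.291 0.079]
side jar_centre 0.69 [0.354 0.047 0.056]
side jar_centre 0.26 [0.569 0.04  0.075]
side hob 0.6 [0.574 0.038 0.078]
side hob 0.31 [0.438 0.392 0.128]
{'intrinsics': array([[325.1922621 ,   0.        , 280.35187534],
       [  0.        , 325.1922621 , 207.28293213],
       [  0.        ,   0.        ,   1.        ]]), 'tool_from_camera': array([[ 5.83674366e-04, -9.53674242e-01, -3.00840654e-01,
         8.31365981e-02],
       [ 9.99999829e-01,  5.42861026e-04,  2.19257896e-04,
        -7.17804085e-04],
       [-4.57859418e-05, -3.00840730e-01,  9.53674396e-01,
        -1.60503735e-01],
       [ 0.00000000e+00,  0.00000000e+00,  0.00000000e+00,
         1.00000000e+00]])}
```

```bash
python3 -c "
import cv2,numpy as np
a=cv2.imread('pics/scene0.png');b=cv2.imread('pics/side0.png')
cv2.imwrite('pics/a.png',cv2.resize(np.vstack([a,b]),(400*1,600)))"
```

```text
(no output)
```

View pics/scene0.png

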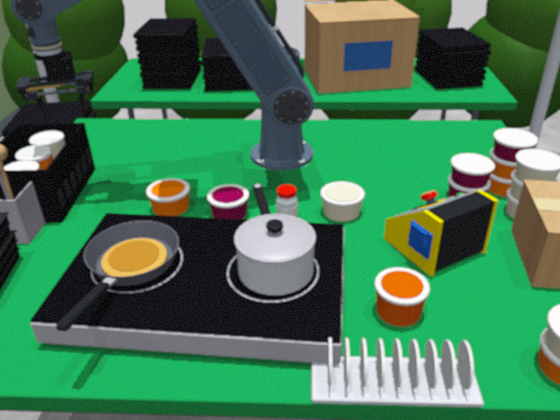

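View pics/side0.png

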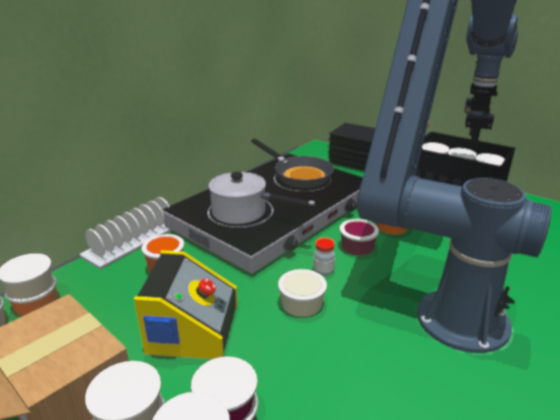

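The scene view shows the saucepan on the left ring (px 275,250), with its handle running to (258,186) over the front edge, and the frying pan at (130,255). The side view shows the stop at (207,288). Next I'll fit the geometry from depth.

```bash
python3 - <<'E'
from h import *
from scipy.optimize import least_squares
P={}
for c in ['scene','side']:
    z=np.load(c+'0.npz');im,d,M=z['im'],z['d'],z['M'];P[c]=cloud(c,np.ones(d.shape,bool),d,M)
    P[c+'c']=im[d>0].astype(int)
    p=P[c];col=P[c+'c']
    tab=p[(abs(p[:,2])<.02)&(p[:,0]>.2)&(p[:,0]<1)&(abs(p[:,1])<.6)];print(c,'table z',np.median(tab[:,2]).round(4))
    g=p[(abs(p[:,2]-.075)<.008)&(col.max(1)<60)&(p[:,0]>.4)&(p[:,0]<1.1)&(p[:,1]>-.6)&(p[:,1]<.3)]
    r=cv2.minAreaRect(g[:,:2].astype(np.float32));print('hob',np.median(g[:,2]).round(4),r,cv2.boxPoints(r).round(3).tolist())
    # lid rim: circle on points z .155-.175
    q=p[(p[:,2]>.150)&(p[:,2]<.185)&(np.hypot(p[:,0]-.66,p[:,1]-.03)<.12)]
    (x,y),rr=cv2.minEnclosingCircle(q[:,:2].astype(np.float32));print('lid',len(q),x,y,rr)
    k=p[(p[:,2]>.188)&(p[:,2]<.21)&(np.hypot(p[:,0]-.66,p[:,1]-.03)<.12)];print('knob',len(k),k.mean(0).round(3) if len(k) else 0,k[:,2].max() if len(k) else 0)
    h=p[(abs(p[:,2]-.150)<.014)&(p[:,0]<.60)&(p[:,0]>.36)&(abs(p[:,1]-.04)<.1)&(col.max(1)<90)]
    if len(h):
        m=h.mean(0);u=np.linalg.svd(h-m)[2][0];s=(h-m)@u;print('handle',len(h),m.round(3),u.round(3),(m+u*s.min()).round(3),(m+u*s.max()).round(3))
    rd=p[(col[:,0]>150)&(col[:,1]<60)&(col[:,2]<60)&(np.hypot(p[:,0]-.45,p[:,1]-.39)<.08)];print('red',len(rd),rd.mean(0).round(3) if len(rd) else 0, rd.min(0).round(3),rd.max(0).round(3))
p=P['side']
# sloping face plane, ransac
q=p[(np.hypot(p[:,0]-.45,p[:,1]-.39)<.08)&(p[:,2]>.05)];rng=np.random.default_rng(0);best=0
for i in range(500):
    a=q[rng.choice(len(q),3,False)];n=np.cross(a[1]-a[0],a[2]-a[0]);n/=np.linalg.norm(n)+1e-12
    ang=np.degrees(np.arccos(abs(n[2])))
    if abs(ang-38)>8:continue
    w=abs((q-a[0])@n)<.0025
    if w.sum()>best:best=w.sum();W=w
f=q[W];m=f.mean(0);n=np.linalg.svd(f-m)[2][2];n*=np.sign(n[2]);print('face',best,m.round(4),n.round(4),np.degrees(np.arccos(n[2])),'yaw of box x',np.degrees(np.arctan2(-n[1],-n[0])))
o=(q-m)@n;hd=q[(o>.02)&(o<.045)];print('head pts',len(hd),hd.mean(0).round(4),np.percentile((hd-m)@n,[50,90,98]).round(4))
E
```

```text
scene table z 0.0002
hob 0.075 ((0.6582052707672119, -0.22744321823120117), (0.8066803216934204, 0.41641223430633545), 82.12383270263672) [[0.3970000147819519, -0.5979999899864197], [0.8090000152587891, -0.656000018119812], [0.9200000166893005, 0.14399999380111694], [0.5070000290870667, 0.20100000500679016]]
lid 3333 0.6544222831726074 0.020544594153761864 0.11206158995628357
knob 202 [0.688 0.024 0.197] 0.2022349351346342
handle 245 [ 0.521 -0.018  0.152] [0.967 0.255 0.011] [ 0.461 -0.034  0.152] [ 0.578 -0.003  0.153]
red 59 [0.463 0.382 0.133] [0.456 0.367 0.124] [0.469 0.396 0.139]
side table z 0.0016
hob 0.0766 ((0.6614141464233398, -0.21830937266349792), (0.7701664566993713, 0.377271443605423), 86.50250244140625) [[0.44999998807907104, -0.5910000205039978], [0.8259999752044678, -0.6140000224113464], [0.8730000257492065, 0.1550000011920929], [0.4970000088214874, 0.17800000309944153]]
lid 1350 0.654136061668396 0.011519248597323895 0.1110193058848381
knob 85 [0.676 0.027 0.198] 0.20354199141464846
handle 363 [ 0.516 -0.012  0.15 ] [-0.971 -0.239 -0.001] [0.6   0.009 0.15 ] [ 0.442 -0.03   0.15 ]
red 88 [0.441 0.389 0.131] [0.428 0.372 0.12 ] [0.455 0.402 0.143]
face 2285 [0.4522 0.4011 0.1071] [-0.524  -0.3177  0.7902] 37.79155087958968 yaw of box x 31.22792921220299
head pts 208 [0.4418 0.386  0.1303] [0.0297 0.032  0.0332]
```

Emit:
move_arm([
  {"xyz": [0, 0, -15], "roll": 0, "grip": 0},
  {"xyz": [41, 0, 0], "roll": 0, "grip": 0},
  {"xyz": [41, 0, 0], "roll": 0, "grip": 0},
  {"xyz": [40, 5, 0], "roll": 0, "grip": 0},
  {"xyz": [30, -25, 0], "roll": 0, "grip": 0},
])

```text
time_s: 1.62
position: [0.3504, -0.5223, 0.2378]
tcp_rot: [[0.942, 0.336, 0.004], [0.336, -0.942, -0.006], [0.002, 0.007, -1.0]]
force: [0.3, 0.1, 1.0]
opening: 0.707
grasp_force: 0.0
```

Emit:
move_arm([
  {"xyz": [16.7, -36.5, 0], "roll": 0, "grip": 0},
  {"xyz": [16.7, -36.5, 0], "roll": 0, "grip": 0},
  {"xyz": [16.7, -36.5, 0], "roll": 0, "grip": 0},
  {"xyz": [16.7, -36.5, 0], "roll": 0, "grip": 0},
  {"xyz": [16.7, -36.5, 0], "roll": 0, "grip": 0},
])

```text
time_s: 2.03
position: [0.3638, -0.3168, 0.2376]
tcp_rot: [[0.942, 0.336, 0.0], [0.336, -0.942, -0.0], [0.0, 0.0, -1.0]]
force: [0.2, -0.2, -0.0]
opening: 0.321
grasp_force: 0.0
```

Emit:
move_arm([
  {"xyz": [16.7, -36.5, 0], "roll": 0, "grip": 0},
  {"xyz": [16.7, -36.5, 0], "roll": 0, "grip": 0},
  {"xyz": [16.7, -36.5, 0], "roll": 0, "grip": 0},
  {"xyz": [16.7, -36.5, 0], "roll": 0, "grip": 0},
  {"xyz": [16.7, -36.5, 0], "roll": 0, "grip": 0},
])

```text
time_s: 2.45
position: [0.381, -0.1171, 0.2379]
tcp_rot: [[0.942, 0.335, 0.001], [0.335, -0.942, -0.0], [0.001, 0.001, -1.0]]
force: [0.2, -0.4, 0.6]
opening: 0.019
grasp_force: 0.0
```

Emit:
move_arm([
  {"xyz": [16.7, -36.5, 0], "roll": 0, "grip": 0},
  {"xyz": [16.7, -36.5, 0], "roll": 0, "grip": 0},
  {"xyz": [16.7, -36.5, 0], "roll": 0, "grip": 0},
  {"xyz": [16.7, -36.5, 0], "roll": 0, "grip": 0},
  {"xyz": [16.7, -36.5, 0], "roll": 0, "grip": 0},
])

```text
time_s: 2.87
position: [0.3984, 0.0831, 0.238]
tcp_rot: [[0.942, 0.336, 0.001], [0.336, -0.942, -0.0], [0.001, 0.001, -1.0]]
force: [0.8, -0.7, -0.0]
opening: 0.006
grasp_force: 0.0
```

Emit:
move_arm([
  {"xyz": [16.7, -36.5, 0], "roll": 0, "grip": 0},
  {"xyz": [16.7, -36.5, 0], "roll": 0, "grip": 0},
  {"xyz": [16.7, -36.5, 0], "roll": 0, "grip": 0},
  {"xyz": [16.7, -36.5, 0], "roll": -0.1, "grip": 0},
  {"xyz": [16.7, -36.5, 0], "roll": -0.1, "grip": 0},
])

```text
time_s: 3.28
position: [0.4123, 0.2836, 0.2379]
tcp_rot: [[0.854, 0.521, 0.002], [0.521, -0.854, 0.0], [0.002, 0.001, -1.0]]
force: [1.9, 0.3, 0.2]
opening: 0.002
grasp_force: 0.0
```

Emit:
move_arm([
  {"xyz": [0, 0, 0], "roll": 0, "grip": 0},
  {"xyz": [0, 0, 0], "roll": 0, "grip": 0},
])

```text
time_s: 3.45
position: [0.4113, 0.2832, 0.2375]
tcp_rot: [[0.854, 0.52, 0.0], [0.52, -0.854, -0.0], [0.0, 0.0, -1.0]]
force: [0.2, 0.3, -0.2]
opening: 0.002
grasp_force: 0.0
```

```bash
cat > meas.py <<'E'
from h import *
s=bot.read_state();M=T('wrist');im,d=bot.capture('wrist')
import sys;n=sys.argv[1]
cv2.imwrite(f'pics/{n}.png',im[:,:,::-1]);np.savez(n+'.npz',im=im,d=d,M=M)
print(s['time_s'],s['position'].round(4),s['joint_positions'].round(1),s['tcp_rot'].round(3).tolist(),s['force'].round(2))
p=cloud('wrist',np.ones(d.shape,bool),d,M);col=im[d>0].astype(int)
q=p[(np.hypot(p[:,0]-.45,p[:,1]-.39)<.085)&(p[:,2]>.05)&(p[:,2]<.16)];rng=np.random.default_rng(0);best=0
for i in range(500):
    a=q[rng.choice(len(q),3,False)];n=np.cross(a[1]-a[0],a[2]-a[0]);n/=np.linalg.norm(n)+1e-12
    if abs(np.degrees(np.arccos(abs(n[2])))-38)>8:continue
    w=abs((q-a[0])@n)<.002
    if w.sum()>best:best=w.sum();W=w
f=q[W];m=f.mean(0);n=np.linalg.svd(f-m,full_matrices=False)[2][2];n*=np.sign(n[2])
print('face',best,n.round(4),'tilt',np.degrees(np.arccos(n[2])),'yaw',np.degrees(np.arctan2(-n[1],-n[0])))
rd=p[(col[:,0]>110)&(col[:,1]<70)&(col[:,2]<70)&(np.hypot(p[:,0]-.45,p[:,1]-.39)<.06)&(p[:,2]>.09)]
o=(rd-m)@n;print('red out pct',np.percentile(o,[2,50,90,98]).round(4))
ex=np.array([-n[0],-n[1],0]);ex/=np.linalg.norm(ex);ux=ex-n*(ex@n);ux/=np.linalg.norm(ux);uy=np.cross(n,ux)
e=np.stack([(rd-m)@ux,(rd-m)@uy],1).astype(np.float32)
(cx,cy),r=cv2.minEnclosingCircle(e);print('circle',cx,cy,r,len(rd),'box',e.min(0),e.max(0))
c=m+ux*cx+uy*cy;print('stop_face',c.round(4),'top',(c+n*.034).round(4))
for l in ['stop_top']:
    for t in bot.spot_in(l,'wrist')[:2]:print(l,t['conf'],(M[:3,:3]@np.array(t['at'])+M[:3,3]).round(4))
E
python3 meas.py w1
```

```text
3.45 [0.4113 0.2832 0.2375] [21.7 19.4 98.8 -0.  61.8 80.4] [[0.854, 0.52, 0.0], [0.52, -0.854, -0.0], [0.0, 0.0, -1.0]] [ 0.23  0.27 -0.17]
face 17102 [-0.5164 -0.3203  0.7942] tilt 37.420676346959795 yaw 31.81313479079361
red out pct [0.0185 0.03   0.0315 0.0321]
circle -0.013148189522325993 0.0012319457018747926 0.01996038667857647 1313 box [-0.0330064  -0.01775134] [0.0066392  0.02048462]
stop_face [0.4606 0.3902 0.1045] top [0.4431 0.3793 0.1315]
stop_top 0.89 [0.4508 0.378  0.1308]
```

View pics/w1.png

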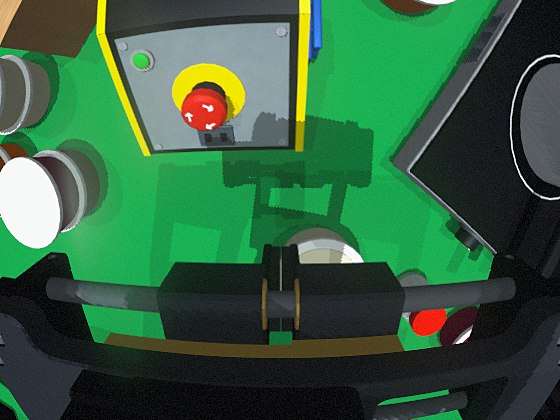

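The wrist view shows the red head at px (205,108) with its circle radius fitted at 20 mm. The stop face fits at z 104.5 mm, which matches the text, so I'll approach and press along the axis.

Emit:
move_arm([
  {"xyz": [19.5, -21.7, 10], "roll": 0, "grip": 0},
  {"xyz": [19.5, -21.7, 24], "roll": 0, "grip": 0},
  {"xyz": [19.4, -21.7, 30], "roll": -0.01, "grip": 0},
  {"xyz": [0, 0, 30], "roll": 0, "grip": 0},
  {"xyz": [0, 0, 0], "roll": 0, "grip": 0},
])

```text
time_s: 3.97
position: [0.4252, 0.3641, 0.1385]
tcp_rot: [[0.852, 0.524, -0.01], [0.524, -0.852, -0.006], [-0.012, -0.0, -1.0]]
force: [-0.8, -1.3, -0.9]
opening: 0.004
grasp_force: 0.0
```

Emit:
move_arm([
  {"xyz": [3, 0, 4], "roll": 0, "grip": 0},
  {"xyz": [3, 0, 4], "roll": 0, "grip": 0},
  {"xyz": [1.2, 0, 1.6], "roll": 0, "grip": 0},
  {"xyz": [0, 0, 0], "roll": 0, "grip": 0},
])

```text
time_s: 4.3
position: [0.4357, 0.3706, 0.1355]
tcp_rot: [[0.852, 0.524, 0.003], [0.524, -0.852, 0.001], [0.003, 0.0, -1.0]]
force: [-0.1, 0.9, 0.4]
opening: 0.008
grasp_force: 0.0
```

Emit:
move_arm([
  {"xyz": [1.2, 0, 1.6], "roll": 0, "grip": 0},
  {"xyz": [1.2, 0, 1.6], "roll": 0, "grip": 0},
  {"xyz": [0, 0, 0], "roll": 0, "grip": 0},
])

```text
time_s: 4.55
position: [0.4367, 0.3722, 0.1314]
tcp_rot: [[0.851, 0.525, 0.001], [0.525, -0.851, 0.001], [0.001, 0.0, -1.0]]
force: [-0.4, -0.2, 0.6]
opening: 0.0
grasp_force: 0.2
```

Emit:
move_arm([
  {"xyz": [1.2, 0, 1.6], "roll": 0, "grip": 0},
  {"xyz": [1.2, 0, 1.6], "roll": 0, "grip": 0},
  {"xyz": [0, 0, 0], "roll": 0, "grip": 0},
])

```text
time_s: 4.8
position: [0.4381, 0.3732, 0.1287]
tcp_rot: [[0.851, 0.525, -0.0], [0.525, -0.851, -0.001], [-0.001, 0.0, -1.0]]
force: [-2.1, -1.4, 7.8]
opening: 0.008
grasp_force: 4.0
```

Emit:
move_arm([
  {"xyz": [1.2, 0, 1.6], "roll": 0, "grip": 0},
  {"xyz": [1.2, 0, 1.6], "roll": 0, "grip": 0},
  {"xyz": [0, 0, 0], "roll": 0, "grip": 0},
])

```text
time_s: 5.05
position: [0.4398, 0.3745, 0.1246]
tcp_rot: [[0.851, 0.525, -0.001], [0.525, -0.851, -0.001], [-0.001, 0.0, -1.0]]
force: [-1.5, -0.5, 4.5]
opening: 0.003
grasp_force: 2.2
```

Emit:
move_arm([
  {"xyz": [1.2, 0, 1.6], "roll": 0, "grip": 0},
  {"xyz": [0, 0, 0], "roll": 0, "grip": 0},
])

```text
time_s: 5.22
position: [0.4402, 0.3747, 0.1238]
tcp_rot: [[0.851, 0.525, -0.002], [0.525, -0.851, -0.002], [-0.003, 0.0, -1.0]]
force: [-5.0, -3.9, 10.5]
opening: 0.002
grasp_force: 6.2
```

Emit:
move_arm([
  {"xyz": [0.9, 0, 1.2], "roll": 0, "grip": 0},
  {"xyz": [0, 0, 0], "roll": 0, "grip": 0},
])

```text
time_s: 5.38
position: [0.4403, 0.3748, 0.1235]
tcp_rot: [[0.851, 0.526, -0.003], [0.526, -0.851, -0.002], [-0.004, 0.0, -1.0]]
force: [-6.7, -4.8, 18.2]
opening: 0.004
grasp_force: 9.5
```

Emit:
move_arm([
  {"xyz": [0.6, 0, 0.8], "roll": 0, "grip": 0},
  {"xyz": [0, 0, 0], "roll": 0, "grip": 0},
])

```text
time_s: 5.55
position: [0.4403, 0.3748, 0.1233]
tcp_rot: [[0.851, 0.526, -0.004], [0.526, -0.851, -0.003], [-0.005, 0.0, -1.0]]
force: [-9.5, -5.3, 22.0]
opening: 0.004
grasp_force: 11.6
```

It's at the bottom of its stroke at about 24 N. I'll retreat along the axis and look again.

Emit:
move_arm([
  {"xyz": [-6, 0, -8], "roll": 0, "grip": 0},
  {"xyz": [-12, 0, -16], "roll": 0, "grip": 0},
  {"xyz": [-12, 13, -30], "roll": 0, "grip": 0},
  {"xyz": [-20, 26, -30], "roll": 0, "grip": 50},
  {"xyz": [-20, 26, -30], "roll": 0, "grip": 50},
])

```text
time_s: 5.97
position: [0.4175, 0.2879, 0.2317]
tcp_rot: [[0.85, 0.527, 0.001], [0.527, -0.85, 0.0], [0.001, 0.0, -1.0]]
force: [0.1, -0.3, 1.0]
opening: 0.086
grasp_force: 0.0
```

Emit:
move_arm([
  {"xyz": [0, 0, 0], "roll": 0, "grip": 50},
  {"xyz": [0, 0, 0], "roll": 0, "grip": 50},
])

```text
time_s: 6.13
position: [0.4189, 0.2878, 0.2326]
tcp_rot: [[0.852, 0.523, 0.004], [0.523, -0.852, 0.002], [0.005, 0.0, -1.0]]
force: [0.3, 0.7, 0.1]
opening: 0.227
grasp_force: 0.0
```

```bash
python3 meas.py w2; python3 - <<'E'
from h import *
from scipy.optimize import least_squares
# hob glass from wrist view + scene: robust edges
for c in ['w2','scene0','side0']:
    z=np.load(c+'.npz');d=z['d'];im=z['im'];cam='wrist' if c=='w2' else c[:-1]
    p=cloud(cam,np.ones(d.shape,bool),d,z['M']);
    g=p[(abs(p[:,2]-.0755)<.006)&(p[:,0]>.4)&(p[:,0]<.95)&(p[:,1]>-.5)&(p[:,1]<.22)]
    # front edge: min x by y-bins ; left edge: max y by x-bins
    F=[];L=[]
    for y in np.arange(-.4,.12,.02):
        s=g[abs(g[:,1]-y)<.01]
        if len(s)>20:F.append((np.percentile(s[:,0],1),y))
    for x in np.arange(.54,.85,.02):
        s=g[abs(g[:,0]-x)<.01]
        if len(s)>20:L.append((x,np.percentile(s[:,1],99)))
    print(c,len(g));print(' F',np.round(F,3).tolist());print(' L',np.round(L,3).tolist())
E
```

```text
6.1333 [0.4189 0.2878 0.2326] [21.9 20.4 98.1  0.  61.2 80.3] [[0.852, 0.523, 0.004], [0.523, -0.852, 0.002], [0.005, 0.0, -1.0]] [0.26 0.71 0.13]
face 17451 [-0.5169 -0.3204  0.7938] tilt 37.45778795671146 yaw 31.792120481738134
red out pct [0.013  0.0241 0.0257 0.0263]
circle -0.012785501778125763 0.001356134656816721 0.01987672969698906 1292 box [-0.03258001 -0.01822247] [0.00667563 0.02112427]
stop_face [0.4606 0.3906 0.1046] top [0.443  0.3797 0.1316]
w2 20338
 F [[0.532, -0.14], [0.517, -0.08], [0.516, -0.06], [0.515, -0.04], [0.513, -0.02], [0.502, 0.0], [0.493, 0.02], [0.494, 0.04], [0.495, 0.06], [0.497, 0.08], [0.499, 0.1]]
 L [[0.54, 0.174], [0.56, 0.172], [0.58, 0.171], [0.6, 0.17], [0.62, 0.169], [0.64, 0.168], [0.66, 0.166], [0.68, 0.165], [0.7, 0.164], [0.72, 0.163], [0.74, 0.161], [0.76, 0.16], [0.78, 0.159], [0.8, 0.157], [0.82, 0.139], [0.84, 0.124]]
scene0 21757
 F [[0.471, -0.4], [0.472, -0.38], [0.472, -0.36], [0.471, -0.34], [0.477, -0.32], [0.477, -0.3], [0.475, -0.28], [0.479, -0.26], [0.479, -0.24], [0.483, -0.22], [0.484, -0.2], [0.487, -0.18], [0.49, -0.16]
[... 394 characters left out ...]
, [0.8, 0.15], [0.82, 0.151], [0.84, 0.15]]
side0 6536
 F [[0.494, -0.4], [0.487, -0.38], [0.479, -0.36], [0.469, -0.34], [0.467, -0.32], [0.469, -0.3], [0.47, -0.28], [0.472, -0.26], [0.473, -0.24], [0.477, -0.22], [0.475, -0.2], [0.476, -0.18], [0.479, -0.16], [0.48, -0.14], [0.479, -0.12], [0.482, -0.1], [0.483, -0.08], [0.486, -0.06], [0.486, -0.04], [0.487, -0.02], [0.488, 0.0], [0.489, 0.02], [0.491, 0.04], [0.492, 0.06], [0.495, 0.08], [0.496, 0.1]]
 L [[0.54, 0.172], [0.56, 0.171], [0.58, 0.169], [0.6, 0.168], [0.62, 0.169], [0.64, 0.168], [0.66, 0.167], [0.68, 0.166], [0.7, 0.165], [0.72, 0.162], [0.74, 0.161], [0.76, 0.16], [0.78, 0.158], [0.8, 0.157], [0.82, 0.155], [0.84, 0.155]]
```

The stop is latched: the head sits 6 mm lower. The hob yaw fits at about -3.8°, with the left ring near (0.682, 0.015). I'll move over the handle and check from there.

Emit:
move_arm([
  {"xyz": [-9.8, 39.1, -5], "roll": 0, "grip": 60},
  {"xyz": [-9.8, 39.1, -5], "roll": 0, "grip": 60},
  {"xyz": [-9.8, 39.1, -5], "roll": 0, "grip": 60},
  {"xyz": [-9.8, 39.1, -5], "roll": 0, "grip": 60},
  {"xyz": [-9.8, 39.1, -5], "roll": 0, "grip": 60},
])

```text
time_s: 6.65
position: [0.4787, 0.0954, 0.2546]
tcp_rot: [[0.85, 0.527, -0.003], [0.527, -0.85, 0.001], [-0.002, -0.002, -1.0]]
force: [0.9, 0.8, 0.3]
opening: 0.585
grasp_force: 0.0
```

Emit:
move_arm([
  {"xyz": [-9.8, 39.1, 0], "roll": 0, "grip": 60},
  {"xyz": [-9.8, 39.1, 0], "roll": 0, "grip": 60},
  {"xyz": [-9.8, 39.1, 0], "roll": 0.1, "grip": 60},
  {"xyz": [0, 0, 0], "roll": 0.1, "grip": 60},
  {"xyz": [0, 0, 0], "roll": 0.1, "grip": 60},
])

```text
time_s: 7.07
position: [0.5163, -0.0211, 0.254]
tcp_rot: [[0.97, 0.242, -0.002], [0.242, -0.97, 0.001], [-0.002, -0.001, -1.0]]
force: [-1.4, 0.0, -1.1]
opening: 0.601
grasp_force: 0.0
```

Emit:
move_arm([
  {"xyz": [0, 0, 0], "roll": 0, "grip": 60},
  {"xyz": [0, 0, 0], "roll": 0, "grip": 60},
])

```text
time_s: 7.23
position: [0.515, -0.0186, 0.2545]
tcp_rot: [[0.967, 0.253, -0.003], [0.253, -0.967, 0.001], [-0.002, -0.002, -1.0]]
force: [0.4, 0.4, -0.9]
opening: 0.6
grasp_force: 0.0
```

```bash
cat > pan.py <<'E'
from h import *
import sys;n=sys.argv[1]
s=bot.read_state();M=T('wrist');im,d=bot.capture('wrist')
cv2.imwrite(f'pics/{n}.png',im[:,:,::-1]);np.savez(n+'.npz',im=im,d=d,M=M)
print(s['time_s'],s['position'].round(4),s['joint_positions'].round(1),s['tcp_rot'].round(3).tolist(),s['force'].round(2))
r=bot.trace('saucepan','wrist')
p=cloud('wrist',np.ones(d.shape,bool),d,M);v,u=np.nonzero(d>0)
R=np.hypot(p[:,0]-.681,p[:,1]-.022)
k=p[(p[:,2]>.192)&(p[:,2]<.206)&(R<.05)];print('knob',len(k),k.mean(0).round(4) if len(k) else '')
lid=p[(p[:,2]>.160)&(p[:,2]<.19)&(R<.11)];
if len(lid):(x,y),rr=cv2.minEnclosingCircle(lid[:,:2].astype(np.float32));print('lid circle',x,y,rr,len(lid))
h=p[(p[:,2]>.143)&(p[:,2]<.162)&(R>.115)&(R<.26)];
print('handle',len(h))
h=h[abs(h[:,2]-np.median(h[:,2]))<.004];m=h.mean(0)
rect=cv2.minAreaRect(h[:,:2].astype(np.float32));print('rect',rect,np.median(h[:,2]))
w=np.linalg.svd(h[:,:2]-m[:2],full_matrices=False)[2][0];w*=np.sign(w[0]);t=(h[:,:2]-m[:2])@w
tip=m[:2]+w*np.percentile(t,.5);print('m',m.round(4),'dir',w.round(4),np.degrees(np.arctan2(w[1],w[0])),'tip',tip.round(4),'axis from tip',(tip+w*.245).round(4),'len',np.ptp(t))
E
python3 pan.py p1
```

```text
7.2333 [ 0.515  -0.0186  0.2545] [-14.5  19.6  95.3   0.   65.3  60.8] [[0.967, 0.253, -0.003], [0.253, -0.967, 0.001], [-0.002, -0.002, -1.0]] [ 0.36  0.35 -0.95]
knob 200 [0.6667 0.0197 0.1957]
lid circle 0.6791926026344299 0.0232226699590683 0.08291800320148468 16518
handle 3443
rect ((0.5076814889907837, -0.020440122112631798), (0.1276068389415741, 0.02154482528567314), 14.097644805908203) 0.15111299191835706
m [ 0.5122 -0.0189  0.1509] dir [0.9701 0.2427] 14.044877697898656 tip [ 0.4466 -0.0353] axis from tip [0.6843 0.0241] len 0.1275903413341262
```

View pics/p1.png

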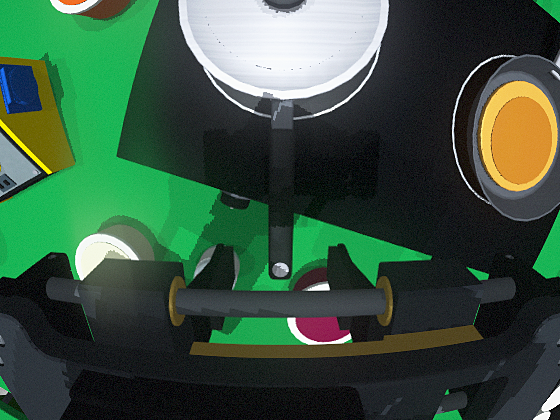

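The wrist view shows the handle centred between the open fingers (px 282,190) and the lid circle fitting at r 83 mm. The pan axis is at (0.680, 0.023) with the handle at yaw 14°. I'll descend and grip.

Emit:
move_arm([
  {"xyz": [0, 0, 35], "roll": 0.01, "grip": 60},
  {"xyz": [0, 0, 35], "roll": 0, "grip": 60},
  {"xyz": [0, 0, 35], "roll": 0, "grip": 60},
  {"xyz": [0, 0, 23], "roll": 0, "grip": 60},
  {"xyz": [0, 0, 0], "roll": 0, "grip": 60},
])

```text
time_s: 7.75
position: [0.5114, -0.0176, 0.1237]
tcp_rot: [[0.97, 0.243, -0.01], [0.243, -0.97, 0.003], [-0.009, -0.005, -1.0]]
force: [-0.5, 1.0, -0.1]
opening: 0.602
grasp_force: 0.0
```

Emit:
move_arm([
  {"xyz": [0, 0, 0], "roll": 0, "grip": 20},
  {"xyz": [0, 0, 0], "roll": 0, "grip": 15},
  {"xyz": [0, 0, 0], "roll": 0, "grip": 15},
  {"xyz": [0, 0, 0], "roll": 0, "grip": 15},
  {"xyz": [0, 0, 0], "roll": 0, "grip": 15},
])

```text
time_s: 8.17
position: [0.5161, -0.0195, 0.1295]
tcp_rot: [[0.971, 0.241, 0.003], [0.241, -0.971, -0.001], [0.003, 0.001, -1.0]]
force: [-0.1, 0.8, 0.0]
opening: 0.307
grasp_force: 0.0
```

```bash
python3 -c "
from rig import bot
s=bot.read_state();print(s['position'],s['opening'],s['grasp_force'],s['force'],s['time_s'])"
```

```text
[ 0.51607417 -0.01947284  0.1295483 ] 0.3072491274807332 0.0 [-0.08779635  0.78178252  0.0115927 ] 8.1667
```

Emit:
move_arm([
  {"xyz": [0, 0, 0], "roll": 0, "grip": 15},
  {"xyz": [0, 0, 0], "roll": 0, "grip": 15},
  {"xyz": [0, 0, 0], "roll": 0, "grip": 15},
  {"xyz": [0, 0, 0], "roll": 0, "grip": 15},
])

```text
time_s: 8.5
position: [0.5156, -0.0194, 0.129]
tcp_rot: [[0.971, 0.241, 0.002], [0.241, -0.971, -0.0], [0.001, 0.001, -1.0]]
force: [-0.2, 1.3, 6.4]
opening: 0.247
grasp_force: 30.0
```

Emit:
move_arm([
  {"xyz": [0.1, 5.1, 0], "roll": -0.03, "grip": 15},
  {"xyz": [0.3, 8.5, 0], "roll": -0.05, "grip": 15},
])

```text
time_s: 8.67
position: [0.5175, -0.0309, 0.1287]
tcp_rot: [[0.947, 0.321, -0.003], [0.321, -0.947, 0.002], [-0.002, -0.003, -1.0]]
force: [-4.2, 4.8, 8.0]
opening: 0.247
grasp_force: 30.2
```

Emit:
move_arm([
  {"xyz": [0.3, 10.2, -1], "roll": -0.06, "grip": 15},
  {"xyz": [0.3, 10.2, 0], "roll": -0.06, "grip": 15},
])

```text
time_s: 8.83
position: [0.523, -0.0496, 0.129]
tcp_rot: [[0.901, 0.434, -0.008], [0.434, -0.901, 0.003], [-0.006, -0.006, -1.0]]
force: [-7.2, 3.8, 7.7]
opening: 0.253
grasp_force: 30.2
```

Emit:
move_arm([
  {"xyz": [0.3, 10.2, 0], "roll": -0.06, "grip": 15},
  {"xyz": [0.3, 10.2, 0], "roll": -0.06, "grip": 15},
])

```text
time_s: 9.0
position: [0.5308, -0.0673, 0.1288]
tcp_rot: [[0.842, 0.539, -0.012], [0.539, -0.842, 0.004], [-0.009, -0.01, -1.0]]
force: [-9.4, 4.2, 8.7]
opening: 0.252
grasp_force: 30.4
```

Emit:
move_arm([
  {"xyz": [1.3, 10.2, -0.5], "roll": -0.06, "grip": 15},
  {"xyz": [1.3, 10.2, -0.5], "roll": -0.06, "grip": 15},
  {"xyz": [0.3, 10.2, 0], "roll": -0.06, "grip": 15},
])

```text
time_s: 9.25
position: [0.5534, -0.0922, 0.1295]
tcp_rot: [[0.733, 0.68, -0.007], [0.68, -0.733, 0.0], [-0.005, -0.005, -1.0]]
force: [-3.4, -1.8, -0.4]
opening: 0.249
grasp_force: 30.0
```

Emit:
move_arm([
  {"xyz": [0.3, 10.2, 0], "roll": -0.06, "grip": 15},
  {"xyz": [0.3, 10.2, 0], "roll": -0.06, "grip": 15},
  {"xyz": [0, 0, 0], "roll": 0, "grip": 15},
  {"xyz": [0, 0, 0], "roll": 0, "grip": 15},
])

```text
time_s: 9.58
position: [0.571, -0.107, 0.1295]
tcp_rot: [[0.652, 0.758, -0.001], [0.758, -0.652, -0.0], [-0.001, -0.001, -1.0]]
force: [0.6, -2.9, -1.8]
opening: 0.251
grasp_force: 30.0
```

Emit:
move_arm([
  {"xyz": [0, 0, 0], "roll": 0, "grip": 60},
  {"xyz": [0, 0, 0], "roll": 0, "grip": 60},
  {"xyz": [0, 0, 0], "roll": 0, "grip": 60},
  {"xyz": [0, 0, -15], "roll": 0, "grip": 60},
  {"xyz": [0, 0, -35], "roll": 0, "grip": 60},
])

```text
time_s: 10.0
position: [0.5676, -0.1047, 0.1765]
tcp_rot: [[0.65, 0.76, -0.01], [0.76, -0.65, 0.004], [-0.004, -0.011, -1.0]]
force: [-0.9, 0.7, -1.3]
opening: 0.54
grasp_force: 0.0
```

Emit:
move_arm([
  {"xyz": [0, 0, -40], "roll": 0, "grip": 60},
  {"xyz": [0, 0, -35], "roll": 0, "grip": 60},
  {"xyz": [0, 0, 0], "roll": 0, "grip": 60},
  {"xyz": [0, 0, 0], "roll": 0, "grip": 60},
  {"xyz": [0, 0, 0], "roll": 0, "grip": 60},
])

```text
time_s: 10.42
position: [0.5706, -0.1059, 0.255]
tcp_rot: [[0.65, 0.76, -0.001], [0.76, -0.65, 0.0], [-0.0, -0.001, -1.0]]
force: [-0.8, -0.3, -0.4]
opening: 0.597
grasp_force: 0.0
```

```bash
python3 pan.py p2
```

```text
10.4167 [ 0.5706 -0.1059  0.255 ] [-21.5  24.7  86.5   0.   68.9  19. ] [[0.65, 0.76, -0.001], [0.76, -0.65, 0.0], [-0.0, -0.001, -1.0]] [-0.81 -0.3  -0.43]
knob 290 [0.6734 0.0122 0.196 ]
lid circle 0.6816021203994751 0.0213689673691988 0.08286678045988083 16765
handle 3447
rect ((0.5649933218955994, -0.11280018091201782), (0.12650996446609497, 0.021923815831542015), 49.120033264160156) 0.1510996906863915
m [ 0.5681 -0.1093  0.1509] dir [0.6542 0.7563] 49.13750851182907 tip [ 0.5243 -0.1599] axis from tip [0.6846 0.0254] len 0.12651152894572226
```

View pics/p2.png

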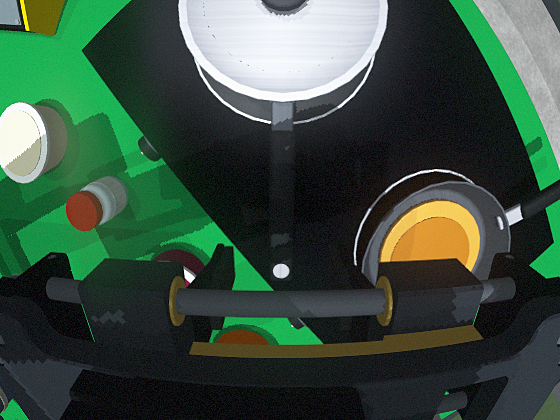

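The handle now lies over the hob: tip at about (0.521, -0.164), roughly 40 mm inside the front edge and well clear of the frying pan. The pan axis is 7 mm from the ring centre. Back to the stop.

Emit:
move_arm([
  {"xyz": [22.5, -31.6, 0], "roll": 0, "grip": 60},
  {"xyz": [22.5, -31.6, 0], "roll": 0, "grip": 60},
  {"xyz": [22.5, -31.6, 0], "roll": 0, "grip": 60},
  {"xyz": [22.5, -31.6, 0], "roll": 0, "grip": 60},
  {"xyz": [22.5, -31.6, 0], "roll": 0, "grip": 60},
])

```text
time_s: 10.93
position: [0.5227, 0.0832, 0.2533]
tcp_rot: [[0.651, 0.759, -0.004], [0.759, -0.651, 0.0], [-0.002, -0.003, -1.0]]
force: [0.4, 0.1, 0.9]
opening: 0.599
grasp_force: 0.0
```

Emit:
move_arm([
  {"xyz": [22.5, -31.6, 0], "roll": 0, "grip": 60},
  {"xyz": [22.5, -31.6, 0], "roll": 0, "grip": 60},
  {"xyz": [22.5, -31.6, 0], "roll": 0, "grip": 60},
  {"xyz": [22.5, -31.6, 0], "roll": 0, "grip": 60},
  {"xyz": [22.5, -31.6, 0], "roll": 0, "grip": 60},
])

```text
time_s: 11.35
position: [0.4758, 0.2714, 0.2534]
tcp_rot: [[0.65, 0.76, -0.004], [0.76, -0.65, -0.001], [-0.003, -0.002, -1.0]]
force: [0.2, 0.3, -0.2]
opening: 0.602
grasp_force: 0.0
```

Emit:
move_arm([
  {"xyz": [22.5, -31.6, 0], "roll": 0, "grip": 60},
  {"xyz": [22.5, -31.6, 0], "roll": 0, "grip": 60},
  {"xyz": [22.4, -31.5, 0], "roll": 0.03, "grip": 60},
  {"xyz": [0, 0, 0], "roll": 0, "grip": 60},
  {"xyz": [0, 0, 0], "roll": 0, "grip": 60},
])

```text
time_s: 11.77
position: [0.4477, 0.3841, 0.2531]
tcp_rot: [[0.67, 0.743, -0.003], [0.743, -0.67, -0.002], [-0.004, -0.001, -1.0]]
force: [-0.3, 0.5, 0.9]
opening: 0.6
grasp_force: 0.0
```

```bash
python3 meas.py w3
```

```text
11.7667 [0.4477 0.3841 0.2531] [29.8 25.7 85.1 -0.  69.4 71.8] [[0.67, 0.743, -0.003], [0.743, -0.67, -0.002], [-0.004, -0.001, -1.0]] [-0.35  0.5   0.93]
face 12847 [-0.5156 -0.3159  0.7965] tilt 37.20654110807668 yaw 31.489432559580823
red out pct [0.0128 0.0223 0.0248 0.0254]
circle -0.013764929957687855 -0.00479828380048275 0.01824117824435234 469 box [-0.02522763 -0.0221619 ] [0.00215695 0.01300802]
stop_face [0.4624 0.3931 0.1069] top [0.4449 0.3823 0.134 ]
stop_top 0.87 [0.4559 0.3863 0.1244]
stop_top 0.74 [0.6599 0.098  0.1094]
```

Emit:
move_arm([
  {"xyz": [0, 0, 38], "roll": 0, "grip": 60},
  {"xyz": [0, 0, 38], "roll": 0, "grip": 60},
  {"xyz": [0, 0, 28], "roll": 0, "grip": 60},
  {"xyz": [0, 0, 14], "roll": 0, "grip": 60},
  {"xyz": [0, 0, 8], "roll": 0, "grip": 60},
])

```text
time_s: 12.28
position: [0.4485, 0.3797, 0.126]
tcp_rot: [[0.675, 0.738, -0.005], [0.738, -0.675, -0.003], [-0.006, -0.002, -1.0]]
force: [-0.1, -0.7, 0.5]
opening: 0.601
grasp_force: 0.0
```

Emit:
move_arm([
  {"xyz": [0, 0, 6], "roll": 0, "grip": 60},
  {"xyz": [0, 0, 5], "roll": 0, "grip": 60},
  {"xyz": [0, 0, 0], "roll": 0, "grip": 60},
  {"xyz": [0, 0, 0], "roll": 0, "grip": 60},
])

```text
time_s: 12.62
position: [0.4503, 0.3827, 0.1189]
tcp_rot: [[0.673, 0.739, 0.001], [0.739, -0.673, 0.001], [0.002, 0.001, -1.0]]
force: [0.7, -0.7, -0.5]
opening: 0.597
grasp_force: 0.0
```

```bash
python3 -c "
from h import *
im,d=bot.capture('side');cv2.imwrite('pics/s1.png',cv2.resize(im[200:380,100:320,::-1],None,fx=3,fy=3))"
```

```text
(no output)
```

View pics/s1.png

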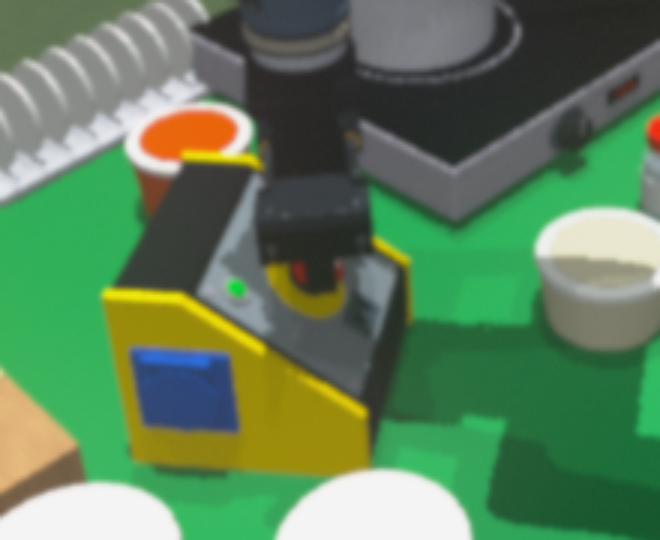

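The finger straddles the red head (px 315,275) without touching the face. I'll lower 4 mm more, grip, and twist clockwise.

Emit:
move_arm([
  {"xyz": [-1, 0, 2], "roll": 0, "grip": 60},
  {"xyz": [0, 0, 2], "roll": 0, "grip": 40},
  {"xyz": [0, 0, 0], "roll": 0, "grip": 35},
  {"xyz": [0, 0, 0], "roll": 0, "grip": 35},
  {"xyz": [0, 0, 0], "roll": 0, "grip": 35},
])

```text
time_s: 13.08
position: [0.449, 0.3818, 0.1143]
tcp_rot: [[0.673, 0.74, 0.0], [0.74, -0.673, -0.0], [-0.0, 0.001, -1.0]]
force: [0.2, -1.3, 0.2]
opening: 0.44
grasp_force: 30.0
```

Emit:
move_arm([
  {"xyz": [0, 0, 0], "roll": 0, "grip": 35},
  {"xyz": [0, 0, 0], "roll": 0, "grip": 35},
  {"xyz": [0, 0, 0], "roll": 0, "grip": 35},
])

```text
time_s: 13.33
position: [0.449, 0.3818, 0.1142]
tcp_rot: [[0.673, 0.74, 0.0], [0.74, -0.673, -0.0], [0.0, 0.0, -1.0]]
force: [0.6, -1.3, 1.1]
opening: 0.438
grasp_force: 30.0
```

Emit:
move_arm([
  {"xyz": [0, 0, 0], "roll": 0.08, "grip": 35},
  {"xyz": [0, 0, 0], "roll": 0.08, "grip": 35},
  {"xyz": [0, 0, 0], "roll": 0.08, "grip": 35},
])

```text
time_s: 13.58
position: [0.448, 0.3827, 0.1142]
tcp_rot: [[0.831, 0.556, -0.001], [0.556, -0.831, 0.001], [-0.0, -0.002, -1.0]]
force: [-3.7, 2.6, 1.9]
opening: 0.443
grasp_force: 30.0
```

Emit:
move_arm([
  {"xyz": [0, 0, 0], "roll": 0.08, "grip": 35},
  {"xyz": [0, 0, 0], "roll": 0.08, "grip": 35},
  {"xyz": [0, 0, 0], "roll": 0.08, "grip": 35},
  {"xyz": [0, 0, 0], "roll": 0, "grip": 35},
])

```text
time_s: 13.92
position: [0.4471, 0.3837, 0.1146]
tcp_rot: [[0.939, 0.344, -0.003], [0.344, -0.939, 0.003], [-0.001, -0.004, -1.0]]
force: [-2.8, 3.0, 4.0]
opening: 0.44
grasp_force: 30.1
```

Emit:
move_arm([
  {"xyz": [0, 0, 0], "roll": 0.08, "grip": 35},
  {"xyz": [0, 0, 0], "roll": 0.08, "grip": 35},
  {"xyz": [0, 0, 0], "roll": 0, "grip": 35},
])

```text
time_s: 14.17
position: [0.447, 0.384, 0.1146]
tcp_rot: [[0.982, 0.189, -0.002], [0.189, -0.982, 0.004], [-0.002, -0.004, -1.0]]
force: [-4.0, 5.4, 3.8]
opening: 0.441
grasp_force: 30.0
```

Emit:
move_arm([
  {"xyz": [0, 0, 0], "roll": 0.07, "grip": 35},
  {"xyz": [0, 0, 0], "roll": 0, "grip": 35},
])

```text
time_s: 14.33
position: [0.4471, 0.3841, 0.1147]
tcp_rot: [[0.993, 0.12, -0.002], [0.12, -0.993, 0.004], [-0.002, -0.004, -1.0]]
force: [-5.2, 4.3, 4.2]
opening: 0.434
grasp_force: 30.0
```

Emit:
move_arm([
  {"xyz": [0, 0, 0], "roll": 0, "grip": 60},
  {"xyz": [0, 0, 0], "roll": 0, "grip": 60},
  {"xyz": [0, 0, 0], "roll": 0, "grip": 60},
  {"xyz": [0, 0, -15], "roll": -0.12, "grip": 60},
  {"xyz": [0, 0, -25], "roll": -0.12, "grip": 60},
])

```text
time_s: 14.75
position: [0.4472, 0.3805, 0.1516]
tcp_rot: [[0.933, 0.36, -0.006], [0.36, -0.933, -0.004], [-0.007, 0.001, -1.0]]
force: [-0.3, -0.8, -0.1]
opening: 0.593
grasp_force: 0.0
```

Emit:
move_arm([
  {"xyz": [-20, 0, -25], "roll": -0.12, "grip": 60},
  {"xyz": [-40, 0, -30], "roll": -0.12, "grip": 60},
  {"xyz": [-35, 0, -25], "roll": 0, "grip": 60},
  {"xyz": [0, 0, 0], "roll": 0, "grip": 60},
  {"xyz": [0, 0, 0], "roll": 0, "grip": 60},
])

```text
time_s: 15.17
position: [0.3724, 0.3399, 0.2299]
tcp_rot: [[0.824, 0.567, 0.003], [0.567, -0.824, 0.002], [0.003, 0.0, -1.0]]
force: [0.0, 0.4, 0.2]
opening: 0.6
grasp_force: 0.0
```

```bash
python3 meas.py w4
```

```text
15.1667 [0.3724 0.3399 0.2299] [29.7 20.3 98.8 -0.  60.7 85.2] [[0.824, 0.567, 0.003], [0.567, -0.824, 0.002], [0.003, 0.0, -1.0]] [0.03 0.4  0.15]
face 19431 [-0.5183 -0.32    0.7931] tilt 37.52813167093306 yaw 31.69420000596678
red out pct [0.017  0.0301 0.0315 0.0322]
circle -0.011981239542365074 -0.0040686349384486675 0.01959965191781521 1502 box [-0.02928321 -0.02324627] [0.00712389 0.01527296]
stop_face [0.4609 0.391  0.1049] top [0.4432 0.3801 0.1319]
stop_top 0.82 [0.4509 0.3836 0.1268]
stop_top 0.51 [0.5636 0.1338 0.0732]
```

View pics/w4.png

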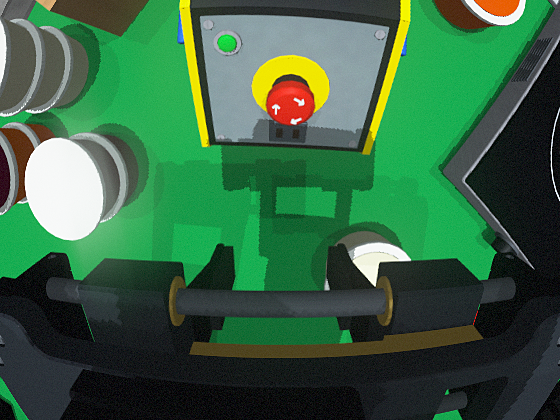

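The head at px (290,103) is back out, reading 32.2 mm against 32.1 at the start, with its arrows as they were. The arm is clear, so I'm handing in.

```bash
python3 -c "
from rig import bot
print(bot.hand_in())"
```

```text
the job is handed in; nothing more can be done
None
```

The job is handed in, with no verdict returned: I latched the stop, swung the saucepan handle in over the hob clear of the frying pan, twisted the stop until it popped out, and backed the arm away touching nothing.

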